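Sort the chilli-paste jars by their paper seals and push the rack tray home

ROBOT

A 6-joint arm with a two-finger parallel gripper is mounted at the origin on the work surface. World frame = base frame: x ahead of the robot, y to its left, z up, the work surface at z = 0. Lengths are in m, angles in rad, forces in N, time in s.
With the tool pointing down it reaches from about 0.4 to 0.825 m from the base axis. Payload 7 kg.
Tool frame: the origin (TCP) lies at the centre of the arm's flange, where the gripper is bolted on; the fingertips stand 178 mm ahead of it and the grasp point (between the pads) lies arm.tcp_to_grasp ahead of it (arm.tcp_to_grasp is the distance from the TCP to the grasp point, in m); z points along the fingers, y is the direction in which the jaws open and shut (so a half turn about z gives the same grasp; the last joint's range is limited). The gripper opens to 88 mm and grips with 3 to 60 N. Pads are 19 mm wide; open, the fingers measure 130 mm over their backs; the gripper's body (78 mm by 193 mm) begins 47 mm behind the grasp point.
Start: joints at [-0.924, 0.359, 0.012, 0, -1.224, -0.288], TCP at [0.237, -0.632, 0.405] pointing down, gripper open.
Joint ranges: [-3.07, 3.07], [-1.43, 2.12], [-1.02, 1.25], [-3.03, 1.67], [-3.05, -0], [-3.03, 3.03]. Speed limits (rad/s): [2.39, 2.39, 3.01, 3.14, 3.14, 3.14].

INTERFACE

Orientations are given as [roll, pitch, yaw] about the fixed x, y, z axes, in that order (R = Rz(yaw) Ry(pitch) Rx(roll)).
In Python, from station import arm gives the robot as it stands.
- The arm moves only by the tool move_arm, never from a script. Its argument "deltas" is a list of rows, each a list of 6 numbers: the shift along the world's x, y, z in mm, then the turn, a rotation vector about the world's x, y, z in degrees. In form: [[tx, ty, tz, ax, ay, az], ...]. A call has exactly 5 rows; each row shifts and turns the commanded pose from where the row before left it; what a row does not reach is not made up. A row lasts 1/12 s, in which the tool goes at most 41.7 mm and 7.16 degrees, less where a joint would pass 70% of its speed; a pose out of reach is approached as far as the arm can. A call with a gripper value outside its range is refused whole. "claw" is the closure in counts, from 0 (fully open) to 255 (shut), set as the call begins (left out, the last holds). The fingers move at their own pace and stop on an object; "squeeze" is the grip in N (left out, the last holds). Time passes only in rows, so rows that do not move let the fingers close, or fill a call up. It gives the time, the measured TCP pose, the force and the opening at its end, in the units of the state.
- arm.get_state(): the state, without advancing time (a new reading comes with each control period).
- arm.grab_frame(name): name is "side" or "top"; returns the picture (384x512x3 uint8, red, green, blue); there is no depth.
- arm.calibration(name): a dict with "intrinsics" (3x3 intrinsics, pixels), "k1" (the pictures are not rectified: a ray, as slopes to the right and down, at radius r is drawn at 1 + k1 r^2 times it, then the intrinsics apply), "T" (4x4, takes a point from camera to world coordinates). Camera axes: x right, y up, looking along -z (the intrinsics and any distortion apply to the point x, -y, -z); pixel columns grow to the right and rows downward; lengths in m; the calibration is good to about 2 mm. A picture is of the moment at which its call begins. calibration takes no time and is no camera call.
- arm.job_done(): hands the job in, once; it reports no verdict.
Trained networks look in the newest picture that a camera, given by its name, has taken for a name from the list of things; names that differ only in an ending like _2 or _b are one class to them, and where a whole thing is asked for, a point or a joint stands for the part that bears it (a point fixed in the world has none). Each returns a list of dicts, best first, with "score" (0 to 1); they miss things now and then, are a little off and sometimes report something else, mostly with a low value. They report only what shows in the picture. A call takes as long as a camera call. They do not tell look-alikes from the thing itself.
- arm.spot_in(thing, camera): "xy" ([column, row] in pixels, amid what is visible of it).
- arm.masks_of(thing, camera): "pixels" (384x512 bool, what is visible of it) and "xy" ([column, row] in pixels, amid what is visible of it).
- arm.spot_point(thing, camera): "xy" ([column, row] in pixels: a listed point, or the origin of a listed thing).
The state is a dict: "t": time; "q": joint angles; "qd": joint speeds; "joint_efforts": joint torques, N m; "eef_pos": TCP position; "ee_rot": TCP orientation; "force": force on the tool from outside, world axes, zero at the start; "moment": the same for the moment, N m; "width": finger opening in m.
Only numpy, scipy, OpenCV 4.12 (cv2) and the standard library are available. Lean on these libraries where they do the work, as an engineer would, in place of code of your own. Each camera call takes 0.05 s, during which the arm holds its last target. There are 200 camera calls.

TASK

Put the jars of chilli paste away by their paper seals: stand the two whose paper strip runs unbroken right across the lid in the two empty front places of the pulled-out rack tray, one in each, and stand the jar with the torn seal on the steel tray. With both sealed jars in, push the rack tray in: it sticks at its hold-out catch, so push steadily until it breaks free, and take it fully home to its stop without slamming it. The jars are glass, so set them down rather than drop them, keep them upright, and leave the mortar, the plate and the caddy where they are.

Things in the scene. Friction and masses are not known exactly. Their poses are not given: they have to be found in the camera images.
- sealed_jar_a_mid (a point): first sealed jar: a closed glass jar of red-brown chilli paste with a dark metal screw lid, straight-sided, 58 mm across and 84 mm tall, 0.26 kg; a whole off-white paper strip 18 mm wide runs right across the lid and down the jar on both sides. Stands on the stool at the start. The point is the jar's centre, 42 mm above its foot and 42 mm below its top; z runs up along the jar
- sealed_jar_b_mid (a point): second sealed jar, the same as the first: a closed glass jar of red-brown chilli paste with a dark metal screw lid, straight-sided, 58 mm across and 84 mm tall, 0.26 kg; whole paper strip across the lid and down both sides. The point is the jar's centre, 42 mm above its foot and 42 mm below its top; z runs up along the jar
- torn_jar_mid (a point): jar with the torn seal: a closed glass jar of red-brown chilli paste with a dark metal screw lid, straight-sided, 58 mm across and 84 mm tall, 0.26 kg; only a ragged stub of the paper strip is left, on one side, covering less than a third of the lid; the rest of the lid is bare. The point is the jar's centre, 42 mm above its foot and 42 mm below its top; z runs up along the jar
- left_place (a point): empty front left place (+y) of the rack's sliding wooden tray: compartment 82 x 82 mm inside, 4 mm walls 18 mm high all round, so a jar has 12 mm to spare on each side. Point: middle of its floor, 32 mm above the stool; slides with the tray. x points into the rack (the way the tray goes home), z up. The rack's fixed wire top (150 mm high) begins 95 to 105 mm beyond this point at the start
- right_place (a point): empty front right place, the same, 86 mm from the left one in -y; point and axes as there. Behind the two places two shallow aluminium tins that belong in the tray fill its back row (top 53 mm above the stool)
- tray_bar (a point): middle of the steel handle bar on the front of the rack tray: round, 10 mm thick, 100 mm long along y, 40 mm above the stool, 84 mm before (-x) the line of the two places and 35 mm before the front panel (18 to 50 mm high). x points into the rack: push along +x. Moves with the tray; when home, the 150 mm high wire top begins 70 mm behind the bar
- rack_tray (a joint): how far the rack tray is pushed in, m: 0 is all the way out, 0.120 is home against a rigid stop; at the start 0 to 0.012. It slides with 2 to 4 N, but at about 0.014 a sprung catch holds it: about 8 to 14 N break it free within 10 mm, when it may spring ahead a few mm, then it runs easily
- steel_tray_mid (a point): silver steel tray lying loose on the stool, 170 mm (its x) by 240 mm (its y) outside, 20 mm deep, sheet 3 mm with a rolled rim 7 mm thick (its top 23.5 mm above the stool), 0.6 kg. The point is the middle of its inner floor, 3 mm above the stool, z up
- mortar: bystander: wide granite mortar 196 mm across and 120 mm tall with its stone pestle leaning in it (up to about 220 mm high); origin under its centre, on the stool
- plate: bystander: round green melamine plate 192 mm across, 21 mm deep, with three garlic bulbs on it (up to 60 mm high); origin under its centre, on the stool
- caddy: bystander: small light grey plastic caddy 118 by 148 mm and 127 mm tall (wire handle to 168 mm) with a hinged lid and thumb lever, closed; origin under its centre, on the stool
Not all that is in view belongs to the job. What is shaped like the part that bears torn_jar_mid but green, orange or purple is not meant.

How it is judged:
By the outcome, as a careful person would: the job done as asked, in the order asked, and still so for the second after the job is handed in, with the robot touching nothing.
It also fails if it takes over 72 s, if anything falls off the work surface, if the arm or the gripper's body presses on something with over 40 N, if the wrist force passes 120 N, or if a joint passes its speed limit or range.

## Working session

There is one attempt and no reset: what is moved stays moved. The work goes in short steps, Python scripts to look and compute and a tool call to move; the robot and the scene stay as the last step left them, time stands still between calls to the robot, and variables do not carry over. Pictures are saved under pics/ and viewed, about 8 in all and at most 12, crops included, and the job is handed in when it is done.

Besides the shell and the picture viewer there is one more tool, called after "Call:" as name(argument=value, ...) on one line, values as JSON. move_arm: Moves the arm, as the interface text tells. Its arguments: {"type":"object","properties":{"deltas":{"type":"array","items":{"type":"array","items":{"type":"number"}}},"claw":{"type":"number"},"squeeze":{"type":"number"}},"required":["deltas"]}

```bash
mkdir -p pics
cat > h.py <<'E'
import numpy as np, cv2
from station import arm
def ray(cam,xy):
    c=arm.calibration(cam);K=np.array(c["intrinsics"]);T=np.array(c["T"])
    d=np.linalg.solve(K,[xy[0],xy[1],1.]);u=d[:2].copy()
    for _ in range(20): u=d[:2]/(1+c["k1"]*(u@u))
    v=T[:3,:3]@np.array([u[0],-u[1],-1.]);return T[:3,3],v/np.linalg.norm(v)
def onz(cam,xy,z):
    o,v=ray(cam,xy);return o+v*(z-o[2])/v[2]
def tri(xs,xt):
    (a,u),(b,v)=ray("side",xs),ray("top",xt)
    s=np.linalg.lstsq(np.c_[u,-v],b-a,rcond=None)[0]
    p,q=a+u*s[0],b+v*s[1];return (p+q)/2,np.linalg.norm(p-q)
def proj(cam,P):
    c=arm.calibration(cam);K=np.array(c["intrinsics"]);T=np.array(c["T"])
    p=T[:3,:3].T@(np.array(P)-T[:3,3]);u=np.array([p[0],-p[1]])/-p[2];u=u*(1+c["k1"]*(u@u))
    return (K@[u[0],u[1],1])[:2]
def save(cam,name,crop=None,f=1):
    im=arm.grab_frame(cam)
    if crop: im=im[crop[1]:crop[3],crop[0]:crop[2]]
    cv2.imwrite("pics/"+name,cv2.resize(im[:,:,::-1],None,fx=f,fy=f,interpolation=cv2.INTER_CUBIC));return im
E
python3 - <<'E'
from h import *
np.set_printoptions(precision=4,suppress=True)
save("side","s0.png",f=1.5);save("top","t0.png",f=1.5)
print(arm.tcp_to_grasp, arm.get_state())
for c in("side","top"):
    C=arm.calibration(c);print(c,C)
    for t in["sealed_jar_a_mid","torn_jar_mid","left_place","right_place","tray_bar","steel_tray_mid","mortar","plate","caddy"]:
        print(t,[(np.round(r["xy"],1).tolist(),round(r["score"],2)) for r in arm.spot_point(t,c)][:6])
E
```

```text
0.1593 {'t': 0.1, 'q': array([-0.9239,  0.3593,  0.0111, -0.0003, -1.2241, -0.2881]), 'qd': array([-0.0003, -0.0013,  0.0008,  0.0031,  0.0002, -0.0001]), 'joint_efforts': array([ -0.003 , -58.4163,  29.3748,   7.0155,   0.0102,  -0.0001]), 'eef_pos': array([ 0.237 , -0.6319,  0.4038]), 'ee_rot': array([ 3.1401, -0.0002, -2.7829]), 'force': array([ 0.3158, -0.4388, -1.3663]), 'moment': array([-0.0065,  0.0075,  0.0305]), 'width': 0.08757639008920956}
side {'intrinsics': array([[350.7343,   0.    , 247.9556],
       [  0.    , 350.7343, 189.891 ],
       [  0.    ,   0.    ,   1.    ]]), 'k1': -0.11007001509080863, 'T': array([[-0.7997,  0.4343, -0.4145, -0.0407],
       [-0.6003, -0.568 ,  0.563 ,  0.7191],
       [ 0.0091,  0.6991,  0.715 ,  0.9938],
       [ 0.    ,  0.    ,  0.    ,  1.    ]])}
sealed_jar_a_mid [([199.7, 261.8], 0.71)]
torn_jar_mid [([271.2, 224.8], 0.89), ([223.6, 227.2], 0.66), ([257.3, 250.2], 0.63), ([233.8, 265.6], 0.61)]
left_place [([278.5, 165.1], 0.65)]
right_place [([284.2, 152.6], 0.58)]
tray_bar [([300.8, 165.5], 0.85)]
steel_tray_mid [([166.7, 217.9],
[... 169 characters left out ...]
 , 254.0703],
       [  0.    , 398.1446, 188.5901],
       [  0.    ,   0.    ,   1.    ]]), 'k1': -0.06724090179519661, 'T': array([[ 0.0053,  0.9787, -0.2053,  0.2023],
       [-1.    ,  0.0043, -0.0051, -0.0147],
       [-0.0041,  0.2053,  0.9787,  1.4971],
       [ 0.    ,  0.    ,  0.    ,  1.    ]])}
sealed_jar_a_mid [([170.6, 202.2], 0.52)]
torn_jar_mid [([207.7, 237.8], 0.76), ([206.8, 195.9], 0.59), ([236.2, 230.2], 0.58), ([181.4, 231.2], 0.54)]
left_place [([311.5, 189.2], 0.59)]
right_place [([334.2, 190.1], 0.65)]
tray_bar [([331.2, 210.8], 0.71)]
steel_tray_mid [([191.5, 150.9], 0.94)]
mortar [([115.6, 185.5], 0.67)]
plate [([381.6, 231.6], 0.7)]
caddy [([376.4, 164.5], 0.85)]
```

View pics/s0.png

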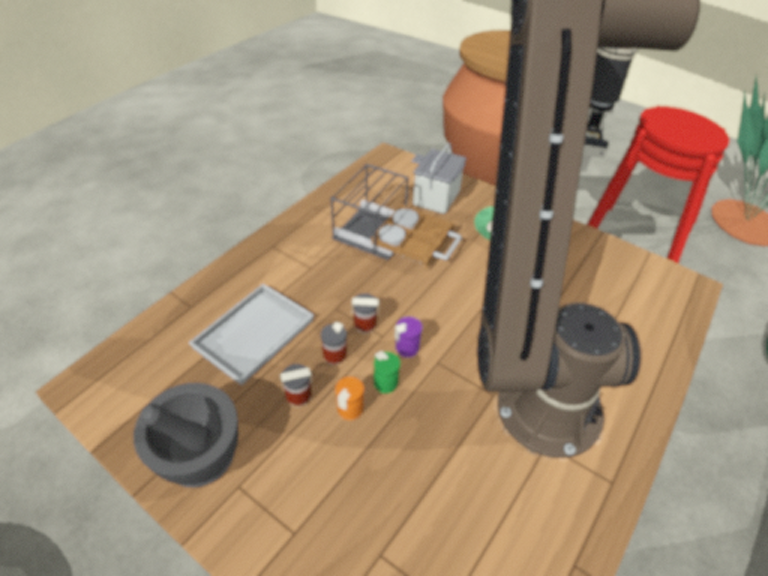

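View pics/t0.png

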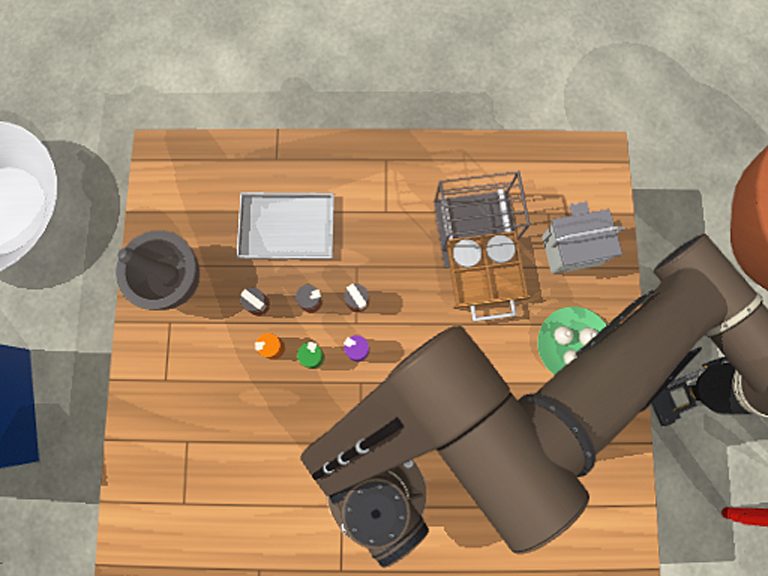

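Torn candidates: the dark jars at top (169,200), (206,198) and (238,197). The orange, green and purple ones are decoys. The middle one seems to have only a stub; I'll confirm that in a crop and triangulate.

Run:
```python
from h import *
np.set_printoptions(precision=4,suppress=True)
im=save("top","c1.png",(150,110,430,270),2.8)
save("side","c2.png",(170,90,350,280),3)
def M(t,c): return [(r["xy"],r["score"],r["pixels"].sum(),r["pixels"]) for r in arm.masks_of(t,c)]
for t in ["sealed_jar_a_mid","torn_jar_mid"]:
    for c in("side","top"):
        arm.grab_frame(c)
        print(t,c,[(np.round(r["xy"],1).tolist(),round(r["score"],2)) for r in arm.spot_point(t,c)])
        for m in M(t,c):
            ys,xs=np.where(m[3]); print("   mask",np.round(m[0],1),round(m[1],2),m[2],xs.min(),xs.max(),ys.min(),ys.max())
for t,a,b in [("torn",(223.6,227.2),(206.8,195.9)),("A",(199.7,261.8),(170.6,202.2)),("L",(278.5,165.1),(311.5,189.2)),("R",(284.2,152.6),(334.2,190.1)),("bar",(300.8,165.5),(331.2,210.8)),("steel",(166.7,217.9),(191.5,150.9)),("mortar",(135.1,303),(115.6,185.5)),("plate",(339.1,154.3),(381.6,231.6)),("caddy",(287.8,133.9),(376.4,164.5))]:
    print(t,*tri(a,b))
```

```text
sealed_jar_a_mid side [([196.7, 257.3], 0.82), ([135.6, 305.9], 0.63)]
   mask [199.6 258. ] 0.76 468 188 207 243 270
   mask [223.6 231. ] 0.63 403 214 230 215 242
sealed_jar_a_mid top [([168.5, 197.7], 0.76), ([237.8, 200.8], 0.58)]
torn_jar_mid side [([224.6, 227.9], 0.83), ([258.0, 247.3], 0.61), ([234.9, 264.8], 0.58), ([270.3, 225.5], 0.56)]
   mask [233.  265.1] 0.7 414 224 241 252 279
   mask [257.9 246.9] 0.68 427 248 266 234 261
   mask [273.1 224.7] 0.59 399 263 280 211 237
   mask [274.6 156.6] 0.32 1403 248 306 137 177
torn_jar_mid top [([237.0, 229.6], 0.71), ([180.4, 231.3], 0.56), ([208.3, 237.7], 0.47)]
   mask [235.3 227.8] 0.65 224 230 245 224 240
   mask [203.9 196.6] 0.53 224 198 213 190 207
   mask [179.3 231.3] 0.52 223 170 188 222 238
   mask [208.9 235.9] 0.51 246 199 216 228 245
torn [0.474  0.1665 0.0435] 0.009964173792197299
A [0.4567 0.3079 0.0159] 0.004830894676699624
L [ 0.5036 -0.2237  0.0369] 0.0075841460531323665
R [ 0.5117 -0.3027  0.0434] 0.019097668258043612
bar [ 0.4305 -0.2957  0.0215] 0.005325266351693433
steel [0.6669 0.2406 0.0179] 0.013051553432912262
mortar [ 0.5259  0.5328 -0.0078] 0.004599664505532
plate [ 0.3501 -0.492  -0.0041] 0.005571621756041939
caddy [ 0.6174 -0.4894 -0.013 ] 0.0018711638626541642
```

View pics/c1.png

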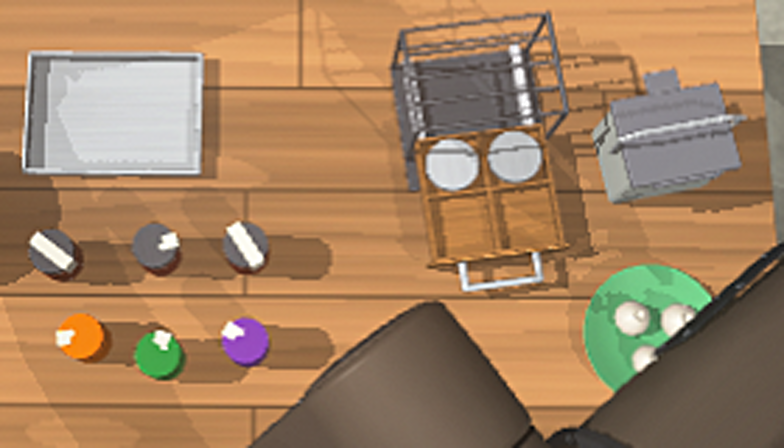

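View pics/c2.png

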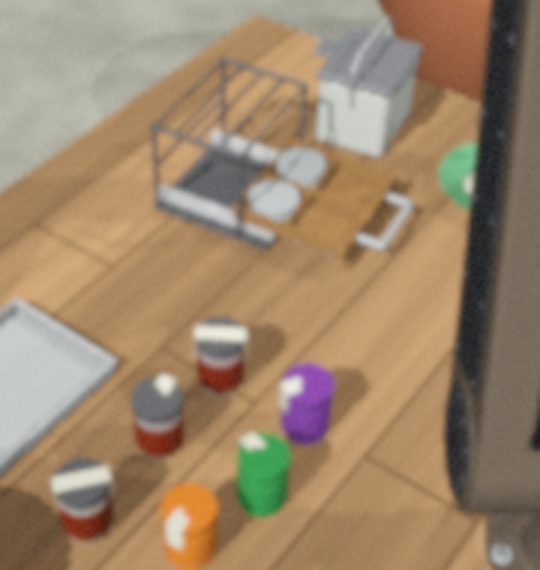

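The crop settles it. The middle dark jar (top 206,198; side 223,226) has only a stub, so it is the torn one. The left (169,200) and right (238,198) dark jars have whole strips. The next step is to compute lid centres and the tray frame.

Run:
```python
from h import *
np.set_printoptions(precision=4,suppress=True)
ct=lambda x,y:((x+.5)/2.8-.5+150,(y+.5)/2.8-.5+110)
cs=lambda x,y:((x+.5)/3-.5+170,(y+.5)/3-.5+90)
for n,a,b in [("left",(53,251),(82,482)),("torn",(156,247),(159,400)),("right",(245,245),(221,334))]:
    print(n,"tri",*tri(cs(*b),ct(*a)),"z.084 top",onz("top",ct(*a),.084)[:2],"side",onz("side",cs(*b),.084)[:2])
for n,p,z in [("traywallFL",(430,267),.05),("FR",(567,248),.05),("barL",(463,288),.04),("barR",(542,280),.04),("compL",(463,227),.032),("compR",(529,218),.032),("wallBackL",(417,140),.05),("wallBackR",(545,124),.05),("wireFL",(414,136),.15),("wireFR",(565,105),.15),("wire2",(403,32),.15),("wire3",(549,13),.15)]:
    print(n,onz("top",ct(*p),z))
print("bar tri",*tri(cs(388,228),ct(501,284)))
for n,p in [("SW",(26,172)),("SE",(201,174)),("NE",(203,54)),("NW",(29,53))]: print(n,onz("top",ct(*p),.0235))
print("caddy top corners",[onz("top",ct(*p),.127)[:2] for p in [(615,158),(597,110),(722,82),(740,165)]],"handle",[onz("top",ct(*p),.168)[:2] for p in [(615,142),(745,118)]])
```

```text
left tri [0.4601 0.3047 0.0733] 0.0011109438248309898 z.084 top [0.4576 0.302 ] side [0.4548 0.3097]
torn tri [0.4662 0.1702 0.0734] 0.0015365748474554623 z.084 top [0.4636 0.1685] side [0.4611 0.1768]
right tri [0.4679 0.054  0.0811] 0.0012419810499251158 z.084 top [0.4667 0.0536] side [0.4669 0.0563]
traywallFL [ 0.4447 -0.1886  0.05  ]
FR [ 0.4709 -0.3709  0.05  ]
barL [ 0.4185 -0.2329  0.04  ]
barR [ 0.4295 -0.3381  0.04  ]
compL [ 0.5023 -0.2362  0.032 ]
compR [ 0.5151 -0.3257  0.032 ]
wallBackL [ 0.6181 -0.1746  0.05  ]
wallBackR [ 0.6416 -0.3488  0.05  ]
wireFL [ 0.5945 -0.1599  0.15  ]
wireFR [ 0.6365 -0.3524  0.15  ]
wire2 [ 0.7332 -0.1483  0.15  ]
wire3 [ 0.7608 -0.3377  0.15  ]
bar tri [ 0.4304 -0.2838  0.0283] 0.009910567466118549
SW [0.5783 0.3583 0.0235]
SE [0.5763 0.1179 0.0235]
NE [0.7493 0.1191 0.0235]
NW [0.7507 0.364  0.0235]
caddy top corners [array([ 0.5736, -0.4191]), array([ 0.6375, -0.3994]), array([ 0.6771, -0.5662]), array([ 0.5655, -0.5809])] handle [array([ 0.5831, -0.4082]), array([ 0.6157, -0.5753])]
```

Call:
move_arm(deltas=[[11.5,34.3,0,0,0,-1.775],[11.5,34.3,0,0,0,-1.775],[11.5,34.3,0,0,0,-1.775],[11.5,34.3,0,0,0,-1.775],[11.5,34.3,0,0,0,-1.775]], claw=0, squeeze=20)

```text
t: 2.12
eef_pos: [0.2946, -0.459, 0.4046]
ee_rot: [-3.142, 0.0, -2.94]
force: [1.3, 0.3, -0.1]
width: 0.0878
```

Call:
move_arm(deltas=[[11.5,34.3,0,0,0,-1.775],[11.5,34.3,0,0,0,-1.775],[11.5,34.3,0,0,0,-1.775],[11.5,34.3,0,0,0,-1.775],[11.5,34.3,0,0,0,-1.775]])

```text
t: 2.53
eef_pos: [0.352, -0.2874, 0.405]
ee_rot: [-3.141, 0.001, -3.094]
force: [1.0, 0.7, 0.5]
width: 0.0874
```

Call:
move_arm(deltas=[[11.5,34.3,0,0,0,-1.775],[11.5,34.3,0,0,0,-1.775],[11.5,34.3,0,0,0,-1.775],[11.5,34.3,0,0,0,-1.775],[11.5,34.3,0,0,0,-1.775]])

```text
t: 2.95
eef_pos: [0.4095, -0.1158, 0.4052]
ee_rot: [3.141, 0.001, 3.034]
force: [0.9, -0.3, 0.3]
width: 0.0878
```

Call:
move_arm(deltas=[[11.5,34.3,-20,0,0,-1.775],[11.5,34.3,-20,0,0,-1.775],[11.5,34.3,-20,0,0,-1.775],[11.5,34.3,-20,0,0,-1.775],[11.5,34.3,-10,0,0,-1.775]])

```text
t: 3.37
eef_pos: [0.4664, 0.0556, 0.3129]
ee_rot: [-3.141, -0.001, 2.879]
force: [0.1, -0.3, -0.4]
width: 0.0878
```

Run:
```python
from h import *
np.set_printoptions(precision=4,suppress=True)
s=arm.get_state();print(s['t'],s['q'],s['eef_pos'],s['ee_rot'],s['force'])
save("top","t2.png",(150,110,430,270),2.8)
save("side","s2.png",(170,90,350,280),3)
```

```text
3.3667 [ 0.5391  0.1048 -0.5551 -0.0006 -0.9124 -2.3718] [0.4664 0.0556 0.3129] [-3.1408 -0.0014  2.8793] [ 0.1074 -0.2987 -0.3587]
```

View pics/s2.png

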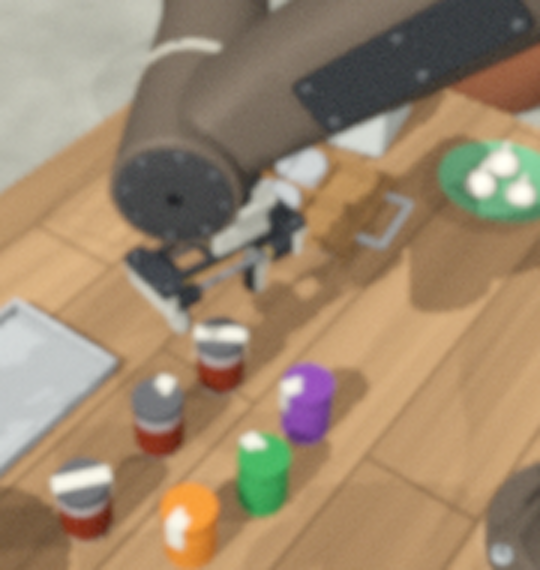

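The gripper sits over the right sealed jar, at crop (220,350). I'll descend and grasp.

Call:
move_arm(deltas=[[0,0,-25,0,0,0],[0,0,-25,0,0,0],[0,0,-25,0,0,0],[0,0,-18,0,0,0],[0,0,-9,0,0,0]])

```text
t: 3.88
eef_pos: [0.4663, 0.0535, 0.2108]
ee_rot: [-3.14, -0.002, 2.881]
force: [-0.4, 0.4, 0.5]
width: 0.0875
```

Call:
move_arm(deltas=[[0,0,0,0,0,0],[0,0,0,0,0,0],[0,0,0,0,0,0],[0,0,0,0,0,0],[0,0,0,0,0,0]], claw=255, squeeze=25)

```text
t: 4.3
eef_pos: [0.4674, 0.0542, 0.2137]
ee_rot: [3.14, 0.002, 2.881]
force: [-0.4, -0.2, 0.1]
width: 0.06
```

Call:
move_arm(deltas=[[0,0,0,0,0,0],[0,0,0,0,0,0],[0,0,0,0,0,0],[0,0,0,0,0,0],[0,0,0,0,0,0]])

```text
t: 4.72
eef_pos: [0.4673, 0.0541, 0.2137]
ee_rot: [3.141, 0.001, 2.881]
force: [-1.7, -0.5, 7.4]
width: 0.0576
```

Call:
move_arm(deltas=[[0,0,10,0,0,0],[0,0,25,0,0,0],[0,0,30,0,0,0],[0,-10,30,0,0,0],[0,-20,15,0,0,0]])

```text
t: 5.13
eef_pos: [0.4678, 0.0249, 0.3263]
ee_rot: [3.139, 0.004, 2.883]
force: [0.0, 0.6, -2.1]
width: 0.0578
```

Call:
move_arm(deltas=[[4,-35,0,0,0,0],[4,-35,0,0,0,0],[4,-35,0,0,0,0],[4,-35,0,0,0,0],[4,-35,0,0,0,0]])

```text
t: 5.55
eef_pos: [0.4865, -0.1526, 0.3229]
ee_rot: [3.141, 0.0, 2.881]
force: [1.3, 1.5, -2.6]
width: 0.0581
```

Call:
move_arm(deltas=[[5,-35,0,0,0,0],[5,-35,0,0,0,0],[5,-35,0,0,0,0],[5,-35,0,0,0,0],[5,-30,0,0,0,0]])

```text
t: 5.97
eef_pos: [0.5116, -0.3231, 0.3224]
ee_rot: [3.141, -0.001, 2.88]
force: [0.9, 0.3, -1.6]
width: 0.0581
```

Call:
move_arm(deltas=[[0,0,0,0,0,0],[0,0,0,0,0,0],[0,0,0,0,0,0],[0,0,0,0,0,0],[0,0,0,0,0,0]])

```text
t: 6.38
eef_pos: [0.5119, -0.32, 0.3229]
ee_rot: [3.141, 0.0, 2.882]
force: [0.6, 0.2, -2.1]
width: 0.0574
```

Run:
```python
from h import *
np.set_printoptions(precision=4,suppress=True)
s=arm.get_state();print(s['t'],s['q'],s['eef_pos'],s['ee_rot'],s['force'])
a=save("top","t3.png",(280,110,420,260),3)
b=save("side","s3.png",(230,90,350,200),4)
A=cv2.imread("pics/t3.png");B=cv2.imread("pics/s3.png");B=B[:,:380] if 0 else B
h=max(A.shape[0],B.shape[0]);C=np.zeros((h,800,3),np.uint8)
B=cv2.resize(B,(380,int(B.shape[0]*380/B.shape[1])));C[:A.shape[0],:420]=A;C[:B.shape[0],420:]=B;cv2.imwrite("pics/c3.png",C)
e=s['eef_pos']
for f in [(e[0],e[1],.11),(e[0],e[1],.194)]: print(proj("side",f),proj("top",f))
for p in [(.5023,-.2362,.032),(.5151,-.3257,.032),(.424,-.2855,.04)]: print(proj("side",p),proj("top",p))
```

```text
6.3833 [-0.2355  0.3068 -0.2613 -0.0002 -1.0025 -1.5948] [ 0.5119 -0.32    0.3229] [3.1414 0.0001 2.882 ] [ 0.604   0.1725 -2.1227]
[289.9457 138.5743] [341.4925 183.8559]
[291.87   121.6857] [346.7223 178.4518]
[279.4569 164.2803] [315.0301 190.7571]
[288.3519 152.163 ] [338.6081 187.5311]
[302.0316 164.2401] [329.1619 211.1024]
```

View pics/c3.png

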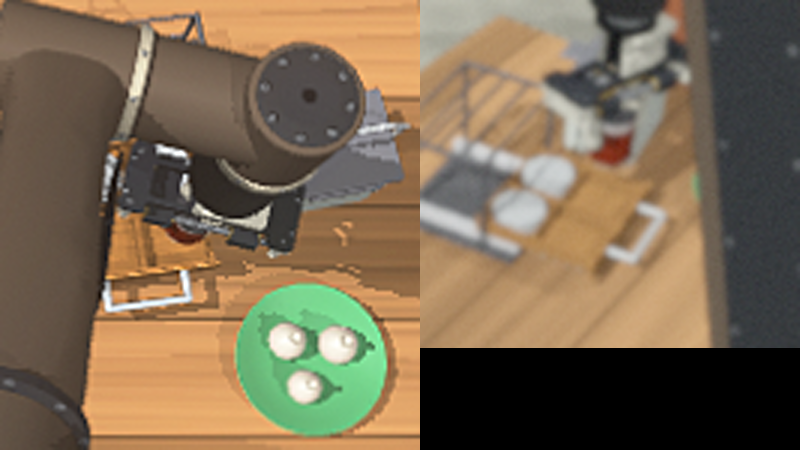

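The side view shows the jar above the right compartment, with the compartment pair centred near side px (284,159), which matches my estimate. I'll descend.

Call:
move_arm(deltas=[[2,-1,-15,0,0,0],[0,0,-20,0,0,0],[0,0,-15,0,0,0],[0,0,-8,0,0,0],[0,0,0,0,0,0]])

```text
t: 6.9
eef_pos: [0.5135, -0.3213, 0.263]
ee_rot: [3.141, -0.003, 2.881]
force: [-1.0, 0.6, -2.6]
width: 0.0576
```

Call:
move_arm(deltas=[[0,0,-5,0,0,0],[0,0,-4,0,0,0],[0,0,-3,0,0,0],[0,0,-2,0,0,0],[0,0,0,0,0,0]])

```text
t: 7.32
eef_pos: [0.5139, -0.322, 0.2505]
ee_rot: [3.142, -0.0, 2.881]
force: [-0.3, 0.0, -1.2]
width: 0.0573
```

Run:
```python
from h import *
np.set_printoptions(precision=4,suppress=True)
s=arm.get_state();print(s['t'],s['eef_pos'],s['ee_rot'],s['force'])
save("side","s4.png",(230,90,330,200),5)
```

```text
7.3167 [ 0.5139 -0.322   0.2505] [ 3.1415 -0.0001  2.8808] [-0.3186  0.0281 -1.1767]
```

View pics/s4.png

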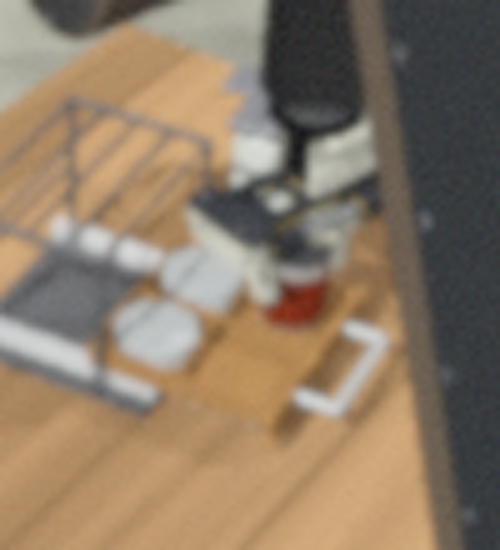

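The jar at crop (295,300) sits inside the right compartment. I'll lower the last few mm, release, and rise.

Call:
move_arm(deltas=[[0,0,-1.5,0,0,0],[0,0,-1.5,0,0,0],[0,0,-1,0,0,0],[0,0,0,0,0,0],[0,0,0,0,0,0]])

```text
t: 7.78
eef_pos: [0.514, -0.322, 0.2466]
ee_rot: [3.142, -0.0, 2.881]
force: [0.0, -0.8, -2.3]
width: 0.0572
```

Call:
move_arm(deltas=[[0,0,-1,0,0,0],[0,0,-1,0,0,0],[0,0,0,0,0,0],[0,0,0,0,0,0],[0,0,0,0,0,0]])

```text
t: 8.2
eef_pos: [0.5142, -0.322, 0.2457]
ee_rot: [-3.141, 0.001, 2.881]
force: [-1.1, 1.6, 5.7]
width: 0.0575
```

Call:
move_arm(deltas=[[0,0,0,0,0,0],[0,0,0,0,0,0],[0,0,0,0,0,0],[0,0,0,0,0,0],[0,0,0,0,0,0]], claw=0)

```text
t: 8.62
eef_pos: [0.514, -0.322, 0.2446]
ee_rot: [-3.142, 0.0, 2.881]
force: [-0.2, 0.1, -0.3]
width: 0.0847
```

Call:
move_arm(deltas=[[0,0,8,0,0,0],[0,0,20,0,0,0],[0,0,30,0,0,0],[0,0,30,0,0,0],[-3,20,12,0,0,0]])

```text
t: 9.03
eef_pos: [0.5123, -0.304, 0.3493]
ee_rot: [-3.14, 0.005, 2.88]
force: [0.9, 0.1, 1.1]
width: 0.0879
```

Call:
move_arm(deltas=[[-3,38,0,0,0,0],[-3,38,0,0,0,0],[-3,38,0,0,0,0],[-3,38,0,0,0,0],[-3,38,0,0,0,0]])

```text
t: 9.45
eef_pos: [0.4955, -0.1105, 0.3455]
ee_rot: [3.141, 0.001, 2.88]
force: [1.8, -0.1, -0.3]
width: 0.0878
```

Call:
move_arm(deltas=[[-3,38,0,0,0,0],[-3,38,0,0,0,0],[-3,38,0,0,0,0],[-3,38,0,0,0,0],[-3,38,0,0,0,0]])

```text
t: 9.87
eef_pos: [0.4804, 0.0797, 0.3456]
ee_rot: [3.141, 0.001, 2.881]
force: [0.4, 0.1, 0.1]
width: 0.0876
```

Call:
move_arm(deltas=[[-4,38,0,0,0,0],[-4,38,0,0,0,0],[-4,38,0,0,0,0],[-4,38,0,0,0,0],[-4,38,0,0,0,0]])

```text
t: 10.28
eef_pos: [0.4603, 0.2698, 0.3456]
ee_rot: [3.141, 0.001, 2.881]
force: [-0.9, 0.2, 0.5]
width: 0.0879
```

Run:
```python
from h import *
np.set_printoptions(precision=4,suppress=True)
s=arm.get_state();print(s['t'],s['q'],s['eef_pos'],s['ee_rot'],s['force'])
A=arm.grab_frame("side")[130:280,170:320]; B=arm.grab_frame("top")[110:260,280:430]
cv2.imwrite("pics/c5.png",np.hstack([cv2.resize(x,None,fx=2.6,fy=2.6,interpolation=cv2.INTER_CUBIC) for x in(A,B)])[:,:,::-1])
```

```text
10.2833 [ 0.898   0.1747 -0.384   0.0002 -1.011  -2.7292] [0.4603 0.2698 0.3456] [3.1407 0.0006 2.8812] [-0.8673  0.1713  0.497 ]
```

View pics/c5.png

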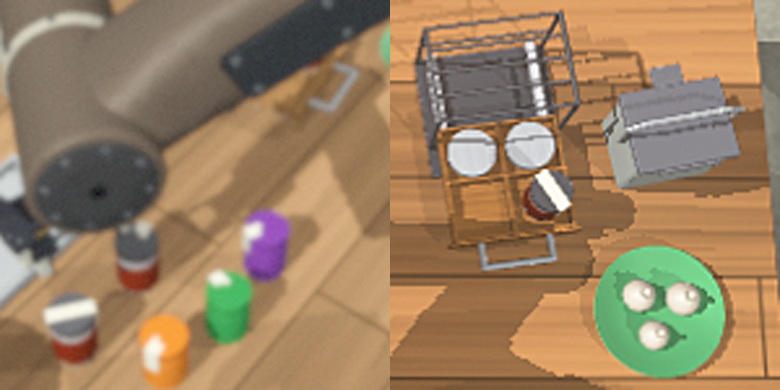

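The right jar stands in its compartment, at crop (548,195). The left compartment centre reads top px (315.8,190.8), which matches (0.502,-0.236). Next is the left sealed jar.

Call:
move_arm(deltas=[[-1,17,0,0,0,0],[-1,17,-13,0,0,0],[0,0,-25,0,0,0],[0,0,-20,0,0,0],[0,0,0,0,0,0]])

```text
t: 10.8
eef_pos: [0.458, 0.3009, 0.2833]
ee_rot: [-3.136, -0.003, 2.88]
force: [0.3, -1.7, -1.6]
width: 0.0876
```

Call:
move_arm(deltas=[[0,0,-20,0,0,0],[0,0,-20,0,0,0],[0,0,-20,0,0,0],[0,0,-14,0,0,0],[0,0,0,0,0,0]])

```text
t: 11.22
eef_pos: [0.4588, 0.3012, 0.2113]
ee_rot: [-3.138, -0.001, 2.88]
force: [-0.3, 0.1, -0.4]
width: 0.0876
```

Call:
move_arm(deltas=[[0,0,0,0,0,0],[0,0,0,0,0,0],[0,0,0,0,0,0],[0,0,0,0,0,0],[0,0,0,0,0,0]], claw=255)

```text
t: 11.63
eef_pos: [0.4593, 0.3025, 0.2138]
ee_rot: [3.139, 0.001, 2.881]
force: [1.1, 2.5, 1.4]
width: 0.0601
```

Call:
move_arm(deltas=[[0,0,0,0,0,0],[0,0,0,0,0,0],[0,0,0,0,0,0],[0,0,0,0,0,0],[0,0,0,0,0,0]])

```text
t: 12.05
eef_pos: [0.4595, 0.3027, 0.2137]
ee_rot: [3.139, 0.001, 2.881]
force: [-0.2, 2.2, 6.6]
width: 0.0576
```

Call:
move_arm(deltas=[[0,0,10,0,0,0],[0,0,25,0,0,0],[0,0,30,0,0,0],[0,0,30,0,0,0],[0,-15,25,0,0,0]])

```text
t: 12.47
eef_pos: [0.459, 0.288, 0.3348]
ee_rot: [3.141, 0.0, 2.882]
force: [1.5, 0.7, -2.5]
width: 0.0577
```

Call:
move_arm(deltas=[[2.5,-35,0,0,0,0],[2.5,-35,0,0,0,0],[2.5,-35,0,0,0,0],[2.5,-35,0,0,0,0],[2.5,-35,0,0,0,0]])

```text
t: 12.88
eef_pos: [0.4705, 0.1101, 0.3329]
ee_rot: [-3.141, -0.001, 2.881]
force: [1.2, -0.8, -2.7]
width: 0.0577
```

Call:
move_arm(deltas=[[3,-35,0,0,0,0],[3,-35,0,0,0,0],[3,-35,0,0,0,0],[3,-35,0,0,0,0],[3,-35,0,0,0,0]])

```text
t: 13.3
eef_pos: [0.4855, -0.0648, 0.3329]
ee_rot: [-3.141, -0.001, 2.881]
force: [0.6, 0.3, -1.8]
width: 0.0578
```

Call:
move_arm(deltas=[[3,-38,0,0,0,0],[3,-38,0,0,0,0],[3,-38,0,0,0,0],[3,-38,0,0,0,0],[3,-21,0,0,0,0]])

```text
t: 13.72
eef_pos: [0.5005, -0.2391, 0.3325]
ee_rot: [-3.141, -0.002, 2.879]
force: [0.9, 0.2, -1.7]
width: 0.058
```

Call:
move_arm(deltas=[[0,0,-10,0,0,0],[0,0,-10,0,0,0],[0,0,0,0,0,0],[0,0,0,0,0,0],[0,0,0,0,0,0]])

```text
t: 14.13
eef_pos: [0.5015, -0.2351, 0.3128]
ee_rot: [-3.141, -0.0, 2.882]
force: [0.0, 0.8, -2.5]
width: 0.0578
```

Call:
move_arm(deltas=[[0,0,-12,0,0,0],[0,0,-20,0,0,0],[0,0,-15,0,0,0],[0,0,-8,0,0,0],[0,0,-4,0,0,0]])

```text
t: 14.55
eef_pos: [0.5014, -0.2353, 0.253]
ee_rot: [-3.141, -0.001, 2.882]
force: [0.4, 0.9, -2.4]
width: 0.0579
```

Call:
move_arm(deltas=[[0,0,-3,0,0,0],[0,0,-1,0,0,0],[0,0,0,0,0,0],[0,0,0,0,0,0],[0,0,0,0,0,0]])

```text
t: 14.97
eef_pos: [0.5017, -0.236, 0.2503]
ee_rot: [3.141, 0.001, 2.881]
force: [0.5, -0.5, -2.8]
width: 0.0572
```

Run:
```python
from h import *
np.set_printoptions(precision=4,suppress=True)
s=arm.get_state();print(s['t'],s['eef_pos'],s['ee_rot'],s['force'])
save("side","s6.png",(230,90,330,200),5)
```

```text
14.9667 [ 0.5017 -0.236   0.2503] [3.1415 0.0011 2.8808] [ 0.544  -0.5196 -2.7918]
```

View pics/s6.png

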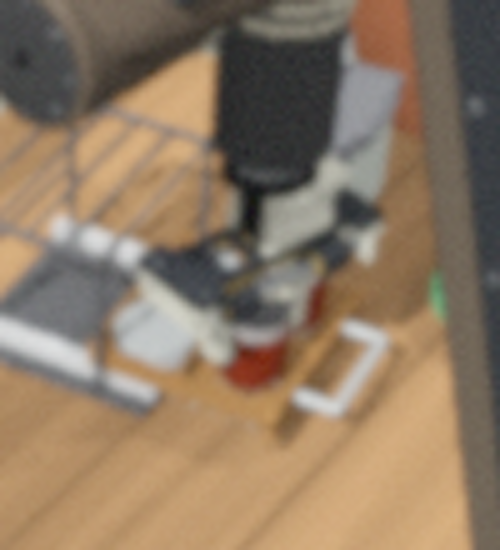

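The left jar, at crop (258,360), sits in the left compartment with the right jar clear. I'll lower it and open only partway, because of the neighbour.

Call:
move_arm(deltas=[[0,0,-1.5,0,0,0],[0,0,-1.5,0,0,0],[0,0,-1,0,0,0],[0,0,0,0,0,0],[0,0,0,0,0,0]])

```text
t: 15.43
eef_pos: [0.5016, -0.236, 0.2458]
ee_rot: [-3.142, 0.0, 2.881]
force: [-0.5, 0.6, 0.3]
width: 0.0577
```

Call:
move_arm(deltas=[[0,0,-1,0,0,0],[0,0,-1,0,0,0],[0,0,0,0,0,0],[0,0,0,0,0,0],[0,0,0,0,0,0]])

```text
t: 15.85
eef_pos: [0.5025, -0.2358, 0.2457]
ee_rot: [3.141, 0.003, 2.882]
force: [-2.2, 5.1, 14.5]
width: 0.0577
```

Call:
move_arm(deltas=[[0,0,0,0,0,0],[0,0,0,0,0,0],[0,0,0,0,0,0],[0,0,0,0,0,0],[0,0,0,0,0,0]], claw=55)

```text
t: 16.27
eef_pos: [0.5014, -0.2361, 0.2434]
ee_rot: [-3.141, -0.0, 2.881]
force: [0.2, 0.6, 0.8]
width: 0.069
```

Call:
move_arm(deltas=[[0,0,8,0,0,0],[0,0,20,0,0,0],[0,0,25,0,0,0],[0,0,25,0,0,0],[0,0,22,0,0,0]])

```text
t: 16.68
eef_pos: [0.5015, -0.2361, 0.3457]
ee_rot: [-3.141, 0.001, 2.881]
force: [-0.1, 0.3, 0.1]
width: 0.0688
```

Call:
move_arm(deltas=[[-3,36,0,0,0,0],[-3,36,0,0,0,0],[-3,36,0,0,0,0],[-3,36,0,0,0,0],[-3,36,0,0,0,0]], claw=0)

```text
t: 17.1
eef_pos: [0.486, -0.0547, 0.3444]
ee_rot: [3.141, 0.001, 2.88]
force: [1.0, 1.0, -0.2]
width: 0.0874
```

Call:
move_arm(deltas=[[-4,38,0,0,0,0],[-4,38,0,0,0,0],[-4,38,0,0,0,0],[-4,38,0,0,0,0],[-4,38,0,0,0,0]])

```text
t: 17.52
eef_pos: [0.4658, 0.1357, 0.3445]
ee_rot: [3.141, 0.001, 2.881]
force: [0.5, -0.2, 0.3]
width: 0.0879
```

Call:
move_arm(deltas=[[-3,35,-5,0,0,0],[0,0,-20,0,0,0],[0,0,-20,0,0,0],[0,0,-15,0,0,0],[0,0,0,0,0,0]])

```text
t: 17.93
eef_pos: [0.4625, 0.1687, 0.2814]
ee_rot: [-3.138, -0.003, 2.881]
force: [-0.2, -0.9, -0.6]
width: 0.0875
```

Call:
move_arm(deltas=[[0.5,0,-20,0,0,0],[0.5,0,-20,0,0,0],[0,0,-18,0,0,0],[0,0,-12,0,0,0],[0,0,0,0,0,0]])

```text
t: 18.35
eef_pos: [0.4642, 0.1685, 0.2126]
ee_rot: [-3.139, -0.002, 2.88]
force: [-0.4, 1.5, 1.2]
width: 0.0875
```

Call:
move_arm(deltas=[[0,0,0,0,0,0],[0,0,0,0,0,0],[0,0,0,0,0,0],[0,0,0,0,0,0],[0,0,0,0,0,0]], claw=255)

```text
t: 18.77
eef_pos: [0.4649, 0.1694, 0.2146]
ee_rot: [3.14, 0.001, 2.881]
force: [0.6, 2.2, 1.5]
width: 0.0601
```

Call:
move_arm(deltas=[[0,0,0,0,0,0],[0,0,0,0,0,0],[0,0,0,0,0,0],[0,0,0,0,0,0],[0,0,0,0,0,0]])

```text
t: 19.18
eef_pos: [0.4651, 0.1696, 0.2146]
ee_rot: [3.14, 0.001, 2.881]
force: [0.4, 1.9, 7.1]
width: 0.0575
```

Call:
move_arm(deltas=[[0,0,10,0,0,0],[0,0,20,0,0,0],[0,0,25,0,0,0],[5,0,20,0,0,0],[15,5,5,0,0,0]])

```text
t: 19.6
eef_pos: [0.4837, 0.1735, 0.2967]
ee_rot: [3.14, 0.001, 2.881]
force: [0.2, 0.5, -2.7]
width: 0.0578
```

Call:
move_arm(deltas=[[30,11,0,0,0,0],[35,12,0,0,0,0],[35,13,0,0,0,0],[35,13,0,0,0,0],[36,13,0,0,0,0]])

```text
t: 20.02
eef_pos: [0.6565, 0.2362, 0.2928]
ee_rot: [-3.14, -0.002, 2.881]
force: [1.6, 0.6, -2.0]
width: 0.0574
```

Call:
move_arm(deltas=[[0,0,-12,0,0,0],[0,0,-20,0,0,0],[0,0,-20,0,0,0],[0,0,-12,0,0,0],[0,0,-5,0,0,0]])

```text
t: 20.43
eef_pos: [0.6543, 0.2353, 0.2215]
ee_rot: [-3.138, -0.004, 2.88]
force: [-0.0, 0.6, -3.0]
width: 0.0573
```

Call:
move_arm(deltas=[[0,0,-3,0,0,0],[0,0,-1,0,0,0],[0,0,0,0,0,0],[0,0,0,0,0,0],[0,0,0,0,0,0]])

```text
t: 20.85
eef_pos: [0.6557, 0.2362, 0.2219]
ee_rot: [3.14, 0.001, 2.881]
force: [0.8, 0.3, -1.8]
width: 0.0575
```

Call:
move_arm(deltas=[[0,0,-1.5,0,0,0],[0,0,-1,0,0,0],[0,0,-1,0,0,0],[0,0,0,0,0,0],[0,0,0,0,0,0]])

```text
t: 21.27
eef_pos: [0.6555, 0.2361, 0.2177]
ee_rot: [3.141, 0.0, 2.881]
force: [-2.0, -0.4, 3.0]
width: 0.0572
```

Call:
move_arm(deltas=[[0,0,-1,0,0,0],[0,0,-0.5,0,0,0],[0,0,0,0,0,0],[0,0,0,0,0,0],[0,0,0,0,0,0]])

```text
t: 21.68
eef_pos: [0.6555, 0.236, 0.2176]
ee_rot: [3.141, 0.001, 2.881]
force: [-6.6, -0.8, 12.0]
width: 0.0581
```

Call:
move_arm(deltas=[[0,0,0,0,0,0],[0,0,0,0,0,0],[0,0,0,0,0,0],[0,0,0,0,0,0],[0,0,0,0,0,0]], claw=0)

```text
t: 22.1
eef_pos: [0.6555, 0.236, 0.2153]
ee_rot: [-3.141, -0.0, 2.881]
force: [0.5, 0.0, -0.5]
width: 0.0846
```

Call:
move_arm(deltas=[[0,0,8,0,0,0],[0,0,25,0,0,0],[0,0,30,0,0,0],[0,0,30,0,0,0],[0,0,25,0,0,0]])

```text
t: 22.52
eef_pos: [0.6557, 0.236, 0.3365]
ee_rot: [3.141, 0.001, 2.881]
force: [0.5, -0.5, 0.4]
width: 0.0873
```

Call:
move_arm(deltas=[[-17,-33,0,0,0,1.5],[-17,-33,0,0,0,1.5],[-17,-33,0,0,0,1.5],[-17,-33,0,0,0,1.5],[-17,-33,0,0,0,1.5]], claw=255)

```text
t: 22.93
eef_pos: [0.5694, 0.0696, 0.3343]
ee_rot: [3.141, 0.001, 3.013]
force: [-0.2, -0.4, 0.7]
width: 0.0598
```

Call:
move_arm(deltas=[[-17,-33,0,0,0,1.5],[-17,-33,0,0,0,1.5],[-17,-33,0,0,0,1.5],[-17,-33,0,0,0,1.5],[-17,-33,0,0,0,1.5]])

```text
t: 23.35
eef_pos: [0.4844, -0.0954, 0.3345]
ee_rot: [3.142, 0.001, -3.139]
force: [-0.2, -0.1, 0.6]
width: 0.0264
```

Call:
move_arm(deltas=[[-18,-33,0,0,0,1.5],[-18,-33,0,0,0,1.5],[-18,-33,0,0,0,1.5],[-18,-33,0,0,0,1.5],[-18,-33,0,0,0,1.5]])

```text
t: 23.77
eef_pos: [0.3943, -0.2603, 0.3346]
ee_rot: [-3.141, 0.001, -3.008]
force: [1.3, -0.4, -0.4]
width: 0.0004
```

Call:
move_arm(deltas=[[-15,-30,0,0,0,0],[0,0,0,0,0,0],[0,0,0,0,0,0],[0,0,0,0,0,0],[0,0,0,0,0,0]])

```text
t: 24.18
eef_pos: [0.3809, -0.2885, 0.3339]
ee_rot: [-3.141, 0.0, -3.009]
force: [-0.6, 1.0, -0.0]
width: 0.0003
```

Run:
```python
from h import *
np.set_printoptions(precision=4,suppress=True)
s=arm.get_state();print(s['t'],s['q'],s['eef_pos'],s['ee_rot'],s['force'])
A=arm.grab_frame("side")[90:240,150:320]; B=arm.grab_frame("top")[100:250,145:315]
cv2.imwrite("pics/c7.png",np.hstack([cv2.resize(x,(390,344),interpolation=cv2.INTER_CUBIC) for x in(A,B)])[:,:,::-1])
for t in["tray_bar"]:
  for c in("side","top"): print(c,[(np.round(r["xy"],1).tolist(),round(r["score"],2)) for r in arm.spot_point(t,c)])
```

```text
24.1833 [-0.2351  0.0938 -0.5117 -0.     -0.9648 -1.2031] [ 0.3809 -0.2885  0.3339] [-3.1414  0.0005 -3.009 ] [-0.6206  1.0064 -0.0484]
side [([299.1, 162.3], 0.59)]
top []
```

View pics/c7.png

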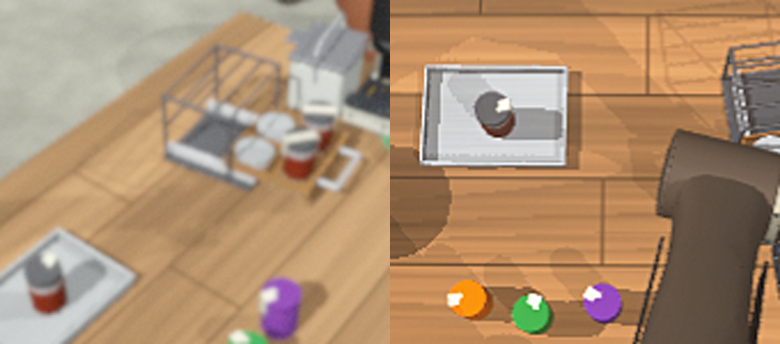

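Both sealed jars stand in the front places and the torn jar stands in the steel tray. I'll lower in front of the bar and approach it slowly.

Call:
move_arm(deltas=[[0,0,-20,0,0,0],[0,0,-30,0,0,0],[0,0,-30,0,0,0],[0,0,-28,0,0,0],[0,0,-15,0,0,0]])

```text
t: 24.8
eef_pos: [0.3798, -0.2881, 0.208]
ee_rot: [3.14, -0.003, -3.009]
force: [-0.0, 0.3, 0.2]
width: 0.0006
```

Call:
move_arm(deltas=[[4,0.5,-2,0,0,0],[4,0.5,0,0,0,0],[4,0.5,0,0,0,0],[4,0.5,0,0,0,0],[2,0.3,0,0,0,0]])

```text
t: 25.22
eef_pos: [0.3999, -0.2867, 0.21]
ee_rot: [-3.14, 0.003, -3.009]
force: [0.2, 0.8, 0.1]
width: 0.0004
```

Call:
move_arm(deltas=[[1.5,0.2,0,0,0,0],[1.5,0.2,0,0,0,0],[1.5,0.2,0,0,0,0],[1.5,0.2,0,0,0,0],[1.5,0.2,0,0,0,0]])

```text
t: 25.63
eef_pos: [0.406, -0.2857, 0.2088]
ee_rot: [-3.142, 0.0, -3.01]
force: [0.5, 0.4, 0.1]
width: 0.0004
```

Call:
move_arm(deltas=[[1.5,0.2,0,0,0,0],[1.5,0.2,0,0,0,0],[1.5,0.2,0,0,0,0],[1.5,0.2,0,0,0,0],[1.5,0.2,0,0,0,0]])

```text
t: 26.05
eef_pos: [0.4132, -0.2847, 0.2085]
ee_rot: [3.141, -0.001, -3.01]
force: [-1.8, -1.7, 2.0]
width: 0.0006
```

Call:
move_arm(deltas=[[1.2,0.16,0,0,0,0],[1.2,0.16,0,0,0,0],[1.2,0.16,0,0,0,0],[1.2,0.16,0,0,0,0],[1.2,0.16,0,0,0,0]])

```text
t: 26.47
eef_pos: [0.4194, -0.2839, 0.2086]
ee_rot: [3.141, -0.0, -3.01]
force: [-2.5, -1.7, 0.5]
width: 0.0006
```

Call:
move_arm(deltas=[[1.2,0.16,0,0,0,0],[1.2,0.16,0,0,0,0],[1.2,0.16,0,0,0,0],[1.2,0.16,0,0,0,0],[1.2,0.16,0,0,0,0]])

```text
t: 26.88
eef_pos: [0.4241, -0.2832, 0.2085]
ee_rot: [3.141, -0.004, -3.01]
force: [-10.2, -6.0, 7.3]
width: 0.0006
```

Call:
move_arm(deltas=[[1.2,0.16,0,0,0,0],[1.2,0.16,0,0,0,0],[1.2,0.16,0,0,0,0],[1.2,0.16,0,0,0,0],[1.2,0.16,0,0,0,0]])

```text
t: 27.3
eef_pos: [0.431, -0.2823, 0.2086]
ee_rot: [3.141, -0.001, -3.01]
force: [-3.6, -1.3, 1.6]
width: 0.0008
```

Call:
move_arm(deltas=[[1.2,0.16,0,0,0,0],[1.2,0.16,0,0,0,0],[1.2,0.16,0,0,0,0],[1.2,0.16,0,0,0,0],[1.2,0.16,0,0,0,0]])

```text
t: 27.72
eef_pos: [0.4382, -0.2815, 0.2088]
ee_rot: [-3.141, 0.001, -3.009]
force: [-0.4, -0.5, 0.3]
width: 0.0005
```

It has broken free. I'll continue steadily, slowing before the stop.

Call:
move_arm(deltas=[[1.5,0.2,0,0,0,0],[2,0.26,0,0,0,0],[2.5,0.33,0,0,0,0],[2.5,0.33,0,0,0,0],[2.5,0.33,0,0,0,0]])

```text
t: 28.13
eef_pos: [0.4484, -0.28, 0.2086]
ee_rot: [3.141, -0.001, -3.01]
force: [-3.4, -0.2, 1.8]
width: 0.0003
```

Call:
move_arm(deltas=[[2.5,0.33,0,0,0,0],[2.5,0.33,0,0,0,0],[2.5,0.33,0,0,0,0],[2.5,0.33,0,0,0,0],[2.5,0.33,0,0,0,0]])

```text
t: 28.55
eef_pos: [0.4612, -0.2783, 0.2086]
ee_rot: [3.141, -0.0, -3.01]
force: [-2.6, 0.4, 1.8]
width: 0.0005
```

Call:
move_arm(deltas=[[2.5,0.33,0,0,0,0],[2.5,0.33,0,0,0,0],[2.5,0.33,0,0,0,0],[2.5,0.33,0,0,0,0],[2.5,0.33,0,0,0,0]])

```text
t: 28.97
eef_pos: [0.4737, -0.2766, 0.2086]
ee_rot: [3.141, -0.0, -3.01]
force: [-2.8, 0.6, 0.5]
width: 0.0008
```

Call:
move_arm(deltas=[[2.5,0.33,0,0,0,0],[2.5,0.33,0,0,0,0],[2.5,0.33,0,0,0,0],[2.5,0.33,0,0,0,0],[2.5,0.33,0,0,0,0]])

```text
t: 29.38
eef_pos: [0.4862, -0.275, 0.2086]
ee_rot: [3.141, -0.0, -3.01]
force: [-2.8, 1.1, 1.4]
width: 0.0002
```

Call:
move_arm(deltas=[[2.5,0.33,0,0,0,0],[2.5,0.33,0,0,0,0],[2.5,0.33,0,0,0,0],[2,0.26,0,0,0,0],[1.5,0.2,0,0,0,0]])

```text
t: 29.8
eef_pos: [0.4972, -0.2736, 0.2086]
ee_rot: [3.142, -0.0, -3.01]
force: [-3.2, 1.4, -0.1]
width: -0.0001
```

Call:
move_arm(deltas=[[1.2,0.16,0,0,0,0],[1.2,0.16,0,0,0,0],[1.2,0.16,0,0,0,0],[1.2,0.16,0,0,0,0],[1.2,0.16,0,0,0,0]])

```text
t: 30.22
eef_pos: [0.503, -0.2728, 0.2086]
ee_rot: [3.141, -0.0, -3.01]
force: [-2.0, 1.4, -0.1]
width: 0.0006
```

Call:
move_arm(deltas=[[1.2,0.16,0,0,0,0],[1.2,0.16,0,0,0,0],[1.2,0.16,0,0,0,0],[1.2,0.16,0,0,0,0],[1.2,0.16,0,0,0,0]])

```text
t: 30.63
eef_pos: [0.5091, -0.272, 0.2086]
ee_rot: [3.142, -0.0, -3.01]
force: [-2.7, 1.2, -0.1]
width: 0.0002
```

Call:
move_arm(deltas=[[1.2,0.16,0,0,0,0],[1.2,0.16,0,0,0,0],[1.2,0.16,0,0,0,0],[1.2,0.16,0,0,0,0],[1.2,0.16,0,0,0,0]])

```text
t: 31.05
eef_pos: [0.5151, -0.2712, 0.2086]
ee_rot: [3.142, -0.0, -3.01]
force: [-2.1, 1.3, -0.3]
width: 0.0004
```

Call:
move_arm(deltas=[[1,0.13,0,0,0,0],[1,0.13,0,0,0,0],[1,0.13,0,0,0,0],[1,0.13,0,0,0,0],[1,0.13,0,0,0,0]])

```text
t: 31.47
eef_pos: [0.5201, -0.2706, 0.2086]
ee_rot: [3.142, -0.0, -3.01]
force: [-3.5, 1.9, -0.6]
width: 0.0005
```

Call:
move_arm(deltas=[[1,0.13,0,0,0,0],[1,0.13,0,0,0,0],[1,0.13,0,0,0,0],[1,0.13,0,0,0,0],[1,0.13,0,0,0,0]])

```text
t: 31.88
eef_pos: [0.5251, -0.2699, 0.2086]
ee_rot: [3.142, -0.0, -3.01]
force: [-3.1, 1.5, -1.2]
width: 0.0004
```

Call:
move_arm(deltas=[[0.8,0.1,0,0,0,0],[0.8,0.1,0,0,0,0],[0.8,0.1,0,0,0,0],[0.8,0.1,0,0,0,0],[0.8,0.1,0,0,0,0]])

```text
t: 32.3
eef_pos: [0.5285, -0.2695, 0.2086]
ee_rot: [3.141, -0.002, -3.01]
force: [-6.9, 0.5, 3.7]
width: 0.0003
```

Call:
move_arm(deltas=[[0.6,0.1,0,0,0,0],[0.6,0.1,0,0,0,0],[0.4,0.05,0,0,0,0],[0,0,0,0,0,0],[0,0,0,0,0,0]])

```text
t: 32.72
eef_pos: [0.5289, -0.2695, 0.2086]
ee_rot: [3.141, -0.004, -3.01]
force: [-9.3, -0.5, 5.5]
width: 0.0004
```

Call:
move_arm(deltas=[[0.8,0.1,0,0,0,0],[0.8,0.1,0,0,0,0],[0.4,0,0,0,0,0],[0,0,0,0,0,0],[0,0,0,0,0,0]])

```text
t: 33.13
eef_pos: [0.5296, -0.2695, 0.2085]
ee_rot: [3.14, -0.007, -3.011]
force: [-14.4, -1.5, 10.1]
width: 0.0007
```

Run:
```python
from h import *
s=arm.get_state();print(s['eef_pos'],s['force'])
save("side","s8.png",(190,80,320,190),5)
```

```text
[ 0.52957566 -0.26950552  0.20852778] [-14.44785057  -1.54495486  10.10191236]
```

View pics/s8.png

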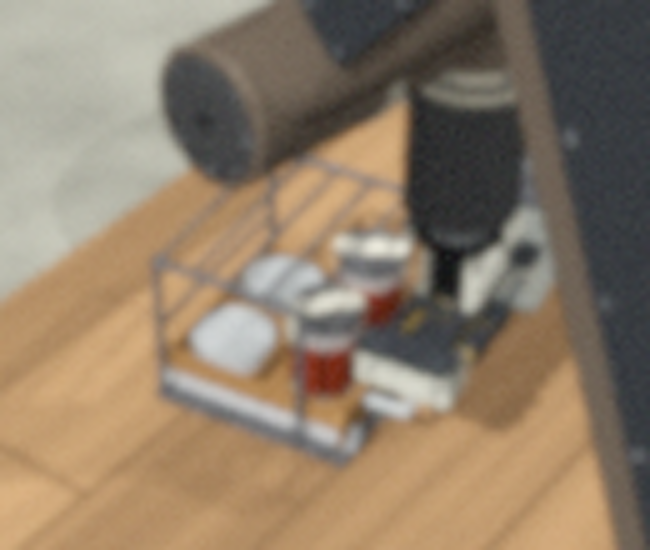

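The tray is home: the force rises stiffly, and both jars are upright under the wire. I'll back off and rise.

Call:
move_arm(deltas=[[-2,-0.3,0,0,0,0],[-6,-0.8,0,0,0,0],[-15,-2,0,0,0,0],[-25,-3,0,0,0,0],[-25,-3,0,0,0,0]])

```text
t: 33.6
eef_pos: [0.4603, -0.2784, 0.2091]
ee_rot: [-3.14, 0.003, -3.009]
force: [-0.2, -0.5, 0.4]
width: 0.0004
```

Call:
move_arm(deltas=[[0,0,20,0,0,0],[-5,0,30,0,0,0],[-5,0,35,0,0,0],[-5,0,35,0,0,0],[-5,0,30,0,0,0]])

```text
t: 34.02
eef_pos: [0.4401, -0.2785, 0.3619]
ee_rot: [-3.139, 0.004, -3.009]
force: [1.6, -0.4, -0.7]
width: 0.0004
```

Call:
move_arm(deltas=[[0,0,0,0,0,0],[0,0,0,0,0,0],[0,0,0,0,0,0],[0,0,0,0,0,0],[0,0,0,0,0,0]])

```text
t: 34.43
eef_pos: [0.4396, -0.2781, 0.3576]
ee_rot: [3.141, -0.001, -3.01]
force: [-0.2, -0.2, -1.0]
width: 0.0003
```

Run:
```python
from h import *
np.set_printoptions(precision=4,suppress=True)
s=arm.get_state();print(s['t'],s['eef_pos'],s['force'])
save("side","s9.png",(140,70,370,290),2.6)
arm.grab_frame("side");print([(r["xy"],r["score"]) for r in arm.spot_point("tray_bar","side")])
x=np.array([.991,.1305,0]);b=np.array([.424,-.2855,.04])
for d in(.1,.11,.12): print(d,proj("side",b+x*d))
```

```text
34.4333 [ 0.4396 -0.2781  0.3576] [-0.2015 -0.2025 -1.0164]
[([275.5, 154.0], 0.65)]
0.1 [280.1789 156.333 ]
0.11 [278.0439 155.5629]
0.12 [275.9181 154.7965]
```

View pics/s9.png

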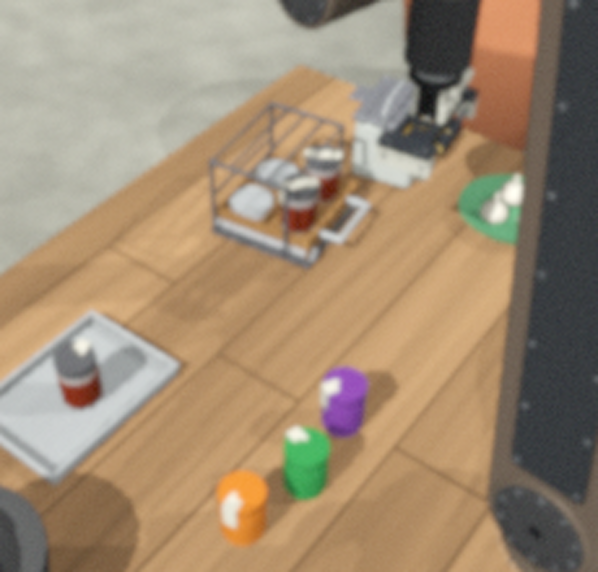

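The final picture shows the tray fully in, with its bar at side px (275.5,154), where I expect about 0.12 m of travel. Both sealed jars and the torn jar are upright in their places.

```bash
python3 -c "
from station import arm
print(arm.job_done())"
```

```text
the job is handed in; nothing more can be done
None
```

The job is done and handed in at about 34 s. The two jars with whole paper strips stand in the front places of the rack tray, and the torn-seal jar stands on the steel tray. The rack tray is pushed home.

- **Push:** the catch let go at about 10–12 N. I then pushed at about 30 mm/s, slowing to about 10 mm/s before the stop. The force at the stop rose to about 14 N with almost no movement.
- **Last checks:** the final side picture shows all three jars upright. The tray bar is at px (275.5, 154), against (275.9, 154.8) expected for 0.120 m of travel. In that picture the caddy, and the parts of the plate and mortar in view, look undisturbed, and the gripper is touching nothing.
- **Disagreements:** my estimates of the place and bar centres differed by up to about 9 mm sideways. I used values in between, within the 12 mm to spare. The trained networks also mixed up the jars and the coloured decoys, so I told them apart from the enlarged crops.

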